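# Line up the reagent bottles by height

## Robot

A 6-joint arm with a two-finger parallel gripper is mounted at the origin on the work surface. World frame = base frame: x ahead of the robot, y to its left, z up, the work surface at z = 0. Lengths are in m, angles in rad, forces in N, time in s.
With the tool pointing down it reaches from about 0.275 to 0.85 m from the base axis. Payload 5.2 kg.
Tool frame: the origin (TCP) lies at the centre of the arm's flange, where the gripper is bolted on; the fingertips stand 173 mm ahead of it and the grasp point (between the pads) lies 155 mm ahead of it (r.pinch_z is the distance from the TCP to the grasp point, in m); z points along the fingers, y is the direction in which the jaws open and shut (so a half turn about z gives the same grasp; the last joint's range is limited). The gripper opens to 85 mm and grips with 20 to 120 N. Pads are 22 mm wide; open, the fingers measure 114 mm over their backs; the gripper's body (76 mm by 85 mm) begins 54 mm behind the grasp point. The pads swing forward as they close: fully open they stand 13 mm farther back than shut.
Start: joints at [-1.51, 0.259, 1.535, -0, 1.348, -0.203], TCP at [0.143, -0.531, 0.405] pointing down, gripper open.
Joint ranges: [-3.14, 3.14], [-0.91, 2.08], [0.19, 2.58], [-1.22, 4.36], [0.22, 2.71], [-3.12, 3.12]. Speed limits (rad/s): [2.57, 2.57, 3.14, 3.14, 3.14, 3.14].

## Interface

Orientations are given as [roll, pitch, yaw] about the fixed x, y, z axes, in that order (R = Rz(yaw) Ry(pitch) Rx(roll)).
In Python, from plant import r, vision, order gives the robot as it stands.
- The arm moves only by the tool drive_tool, never from a script. Its argument "deltas" is a list of rows, each a list of 2 entries, a list of its own where there are three numbers: the shift along the tool's x, y, z in units of 50 mm (1.0 is 50 mm), then the turn, a rotation vector about the tool's x, y, z in degrees. A call has 1 to 12 rows; each row is the pose to reach, as a shift and turn from the pose commanded when the call began, along the tool's axes at that moment; what a row does not reach only later rows make up. A row lasts 1/10 s, in which the tool goes at most 50 mm and 8.59 degrees, less where a joint would pass 70% of its speed; a pose out of reach is approached as far as the arm can. A call with a gripper value outside its range is refused whole. "grip" is the opening, from 0 (shut) to 1 (fully open), set as the call begins (left out, the last holds). The fingers move at their own pace and stop on an object; "squeeze" is the grip in N (left out, the last holds). Time passes only in rows, so rows that repeat a pose let the fingers close. It gives the time, the measured TCP pose, the force and the opening at its end, in the units of the state.
- r.sense(): the state, without advancing time (a new reading comes with each control period).
- vision.snapshot(name): name is "scene" or "top" or "wrist"; returns a dict with "image" (384x512x3 uint8, blue, green, red), "range_z" (384x512 float32, m along the optical axis (not along the pixel's ray), 0 where there is no reading), "fov_y" (degrees; the focal length in pixels is half the picture's height over the tangent of half this angle, whatever the lens; pixels are square), "cx", "cy" (the principal point, pixels), "rvec" (rotation vector, rad) and "tvec" (3), from world to camera coordinates, as OpenCV has them; the wrist camera has in their place "mount" (4x4, takes a point from camera to tool coordinates, whose origin is the TCP and whose axes are the flange's). Camera axes: x right, y down, z forward; pixel columns grow to the right and rows downward; lengths in m; the calibration is good to about 2 mm. A picture is of the moment at which its call begins: read the wrist's pose just before it.
- order.hand_in(): hands the job in, once; it reports no verdict.
The state is a dict: "t": time; "joint_positions": joint angles; "qvel": joint speeds; "joint_torque": joint torques, N m; "position": TCP position; "ee_rot": TCP orientation; "wrist_force": force on the tool from outside, world axes, zero at the start; "torque": the same for the moment, N m; "finger_gap": finger opening in m.
Only numpy, scipy, OpenCV 4.12 (cv2) and the standard library are available. Lean on these libraries where they do the work, as an engineer would, in place of code of your own. Each camera call takes 0.05 s, during which the arm holds its last target.

## Task

Tidy the four amber glass bottles onto the white bottle tray: one upright on the middle of each round rubber mat, in order of height, with the tallest next to the upright steel end plate and going down to the shortest at the other end. Set them down rather than dropping them, do not tip any over, and leave them all standing free and still.

Things in the scene. Friction and masses are not known exactly. Their poses are not given: they have to be found in the camera images.
- bottle_tallest_center (a point): Loose upright amber glass bottle with a round white screw cap, the tallest and widest of four: 132 mm high over all, body 64 mm in diameter, cap 44 mm in diameter and 20 mm high at the very top, neck below it slimmer than the cap for 9 mm, then the shoulder. The point lies on the bottle's axis half-way up (66 mm above its underside); z up along the axis. Round, so its yaw means nothing. Weighs 180 g, give or take a third.
- bottle_large_center (a point): Loose upright amber glass bottle with a round white screw cap, second tallest of four: 112 mm high over all, body 56 mm in diameter, cap 38 mm in diameter and 20 mm high at the very top, neck below it slimmer than the cap for 9 mm, then the shoulder. The point lies on the bottle's axis half-way up (56 mm above its underside); z up along the axis. Round, so its yaw means nothing. Weighs 120 g, give or take a third.
- bottle_medium_center (a point): Loose upright amber glass bottle with a round white screw cap, third tallest of four: 92 mm high over all, body 48 mm in diameter, cap 33 mm in diameter and 20 mm high at the very top, neck below it slimmer than the cap for 9 mm, then the shoulder. The point lies on the bottle's axis half-way up (46 mm above its underside); z up along the axis. Round, so its yaw means nothing. Weighs 80 g, give or take a third.
- bottle_small_center (a point): Loose upright amber glass bottle with a round white screw cap, the shortest and slimmest of four: 72 mm high over all, body 40 mm in diameter, cap 28 mm in diameter and 20 mm high at the very top, neck below it slimmer than the cap for 9 mm, then the shoulder. The point lies on the bottle's axis half-way up (36 mm above its underside); z up along the axis. Round, so its yaw means nothing. Weighs 50 g, give or take a third.
- mat_a: One of four equal black round rubber mats, 68 mm in diameter, 3 mm thick, fixed in a straight row 80 mm apart on a white tray 8 mm thick; which of them is where in the row varies. Origin: centre of its underside, 8 mm above the table, so a bottle stands 3 mm above it. A thin rail, top 29 mm above the table, runs along the tray's far side, 56 mm from the row's line.
- mat_b: One of four equal black round rubber mats, 68 mm in diameter, 3 mm thick, fixed in a straight row 80 mm apart on a white tray 8 mm thick; which of them is where in the row varies. Origin: centre of its underside, 8 mm above the table, so a bottle stands 3 mm above it. A thin rail, top 29 mm above the table, runs along the tray's far side, 56 mm from the row's line.
- mat_c: One of four equal black round rubber mats, 68 mm in diameter, 3 mm thick, fixed in a straight row 80 mm apart on a white tray 8 mm thick; which of them is where in the row varies. Origin: centre of its underside, 8 mm above the table, so a bottle stands 3 mm above it. A thin rail, top 29 mm above the table, runs along the tray's far side, 56 mm from the row's line.
- mat_d: One of four equal black round rubber mats, 68 mm in diameter, 3 mm thick, fixed in a straight row 80 mm apart on a white tray 8 mm thick; which of them is where in the row varies. Origin: centre of its underside, 8 mm above the table, so a bottle stands 3 mm above it. A thin rail, top 29 mm above the table, runs along the tray's far side, 56 mm from the row's line.
- end_plate: Upright steel plate fixed across one end of the tray (which end varies), in line with the row, 60 mm beyond the nearest mat's centre: 84 mm wide, 4 mm thick along the row, its top 78 mm above the table. The other end has only a low steel strip, 10 mm high. Origin: centre of the plate's foot, 8 mm above the table; x across the row, y along it, z up.
Not all that is in view belongs to the job. What is shaped like the part that bears bottle_medium_center but pink or turquoise is not meant.

How it is judged:
By the outcome, as a careful person would: the job done as asked, in the order asked, and still so for the second after the job is handed in, with the robot touching nothing.
It also fails if it takes over 101 s, if anything falls off the work surface, if the arm or the gripper's body presses on something with over 40 N, if the wrist force passes 120 N, or if a joint passes its speed limit or range.

## Working session

There is one attempt and no reset: what is moved stays moved. The work goes in short steps, Python scripts to look and compute and a tool call to move; the robot and the scene stay as the last step left them, time stands still between calls to the robot, and variables do not carry over. Pictures are saved under pics/ and viewed, and the job is handed in when it is done.

Besides the shell and the picture viewer there is one more tool, called after "Request:" as name([rows], argument=value, ...), one row to a line, values as JSON. drive_tool: Moves the arm, as the interface text tells. Its arguments: {"type":"object","properties":{"deltas":{"type":"array"},"grip":{"type":"number"},"squeeze":{"type":"number"}},"required":["deltas"]}

```bash
ls; mkdir -p pics
python3 - <<'E'
from plant import r, vision, order
import cv2,numpy as np
print(r.sense(), r.pinch_z)
for n in ["scene","top","wrist"]:
    s=vision.snapshot(n); cv2.imwrite(f"pics/{n}0.png",s["image"]); np.savez(f"{n}0.npz",**s)
    print(n,{k:v for k,v in s.items() if k not in("image","range_z")})
E
```

```text
pics
{'t': 0.0, 'joint_positions': array([-1.50980264e+00,  2.59362535e-01,  1.53608304e+00,  3.06564345e-05,
        1.34799187e+00, -2.02803896e-01]), 'qvel': array([ 4.33890169e-05, -1.23766663e-03,  1.34634443e-04,  4.95283049e-04,
        2.10603428e-03, -6.59053967e-04]), 'joint_torque': array([ 3.29488112e-04, -4.46031654e+01, -2.90569782e+01, -4.74093704e-04,
        1.17125589e-02, -2.79185690e-05]), 'position': array([ 0.14342463, -0.53075315,  0.4038639 ]), 'ee_rot': array([-3.13979170e+00, -4.00843538e-04,  2.63790417e-01]), 'wrist_force': array([0.70903492, 0.57540909, 0.47069761]), 'torque': array([ 0.106748  , -0.03086895,  0.00118484]), 'finger_gap': 0.08527146693889179} 0.1547
scene {'fov_y': 51.52757829377457, 'cx': 251.4847430501045, 'cy': 186.40068879199956, 'rvec': array([ 2.03574108,  0.91836846, -0.44066104]), 'tvec': array([-0.3259571 , -0.15812909,  1.2015506 ])}
top {'fov_y': 48.79358595823341, 'cx': 262.55314095989047, 'cy': 190.00693715769995, 'rvec': array([ 2.14800922, -2.21048121,  0.11066886]), 'tvec': array([0.00726765, 0.48433211, 1.00275302])}
wrist {'fov_y': 60.45318826356303, 'cx': 258.61967631251264, 'cy': 192.98337505749868, 'mount': array([[-5.63436301e-04, -9.48037008e-01, -3.18159574e-01,
         8.23872452e-02],
       [ 9.99999640e-01, -3.32433270e-04, -7.80353870e-04,
        -7.85725263e-04],
       [ 6.34037520e-04, -3.18159899e-01,  9.48036854e-01,
         3.13162581e-02],
       [ 0.00000000e+00,  0.00000000e+00,  0.00000000e+00,
         1.00000000e+00]])}
```

View pics/scene0.png

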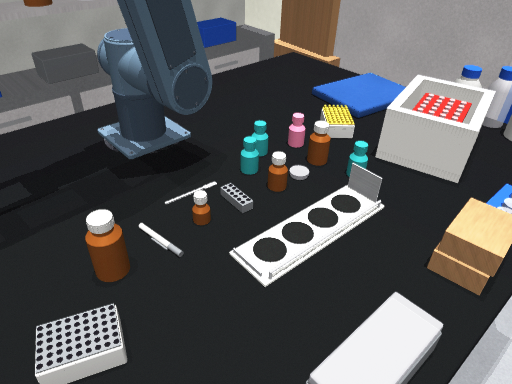

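View pics/top0.png

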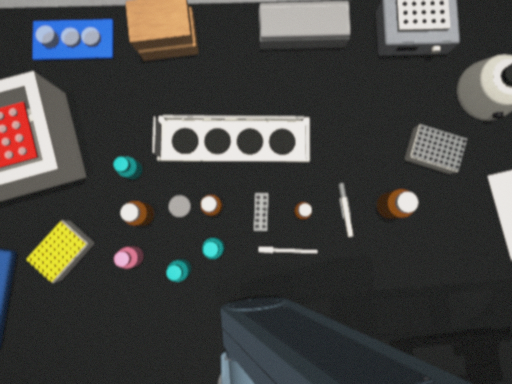

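View pics/wrist0.png

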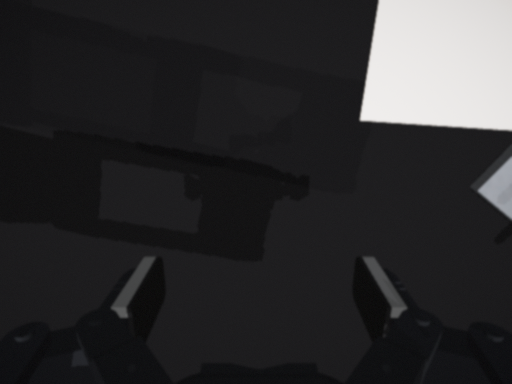

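The scene view shows four amber bottles: tallest at (109,245), large at (318,143), medium at (278,172) and small at (202,208). In the top view they are at (403,202), (134,212), (210,204) and (303,210). The tray mats are at top row 141, and the end plate is at the left, at (155,135). The pink and teal bottles are decoys. Next I'll measure.

```bash
cat > h.py <<'E'
import numpy as np,cv2
def cam(s):
    f=192/np.tan(np.radians(float(s["fov_y"]))/2)
    R=cv2.Rodrigues(np.array(s["rvec"]))[0]; t=np.array(s["tvec"]); return f,R,t,float(s["cx"]),float(s["cy"])
def ray(s,u,v,z):
    f,R,t,cx,cy=cam(s); C=-R.T@t; d=R.T@np.array([(u-cx)/f,(v-cy)/f,1]); return C+d*(z-C[2])/d[2]
def proj(s,p):
    f,R,t,cx,cy=cam(s); q=R@np.array(p)+t; return cx+f*q[0]/q[2],cy+f*q[1]/q[2]
H=dict(T=.132,L=.112,M=.092,S=.072)
def blobs(mask,amin=30):
    n,l,st,c=cv2.connectedComponentsWithStats(mask.astype(np.uint8))
    return [(c[i],st[i]) for i in range(1,n) if st[i][4]>=amin]
E
python3 - <<'E'
from h import *
s=dict(np.load("top0.npz")); im=s["image"]; sc=dict(np.load("scene0.npz"))
print("cam",-cam(s)[1].T@cam(s)[2])
hsv=cv2.cvtColor(im,cv2.COLOR_BGR2HSV)
w=(hsv[...,1]<70)&(hsv[...,2]>150)
g={'T':(403,202),'L':(134,212),'M':(210,204),'S':(303,210)}
for c,st in blobs(w,40):
    for k,p in g.items():
        if np.hypot(*(c-p))<15:
            P=ray(s,*(st[:2]+st[2:4]/2-.5),H[k]-.001); P2=ray(s,*c,H[k]-.001); print(k,c,st,P.round(4),P2.round(4),"scene",np.round(proj(sc,P),1))
m=np.zeros(w.shape,bool); m[120:160,165:303]=1
d=(hsv[...,2]<90)&m
for c,st in blobs(d,200): 
    P=ray(s,*c,.011); print("mat",c,st,P.round(4),np.round(proj(sc,P),1))
scw=cv2.cvtColor(sc["image"],cv2.COLOR_BGR2GRAY)
# mats in scene
for c,st in blobs((scw<60),200):
    if 220<c[0]<380 and 180<c[1]<270: print("scene mat",c,st,ray(sc,*c,.011).round(4))
# range heights top
f,R,t,cx,cy=cam(s)
for k,p in list(g.items())+[('d1',(179,205)),('plate',(155,135)),('rack',(261,212)),('teal',(125,166))]:
    z=s["range_z"][p[1]-2:p[1]+3,p[0]-2:p[0]+3]; z=np.median(z); print(k,(R.T@(np.array([(p[0]-cx)/f*z,(p[1]-cy)/f*z,z])-t)).round(4))
a=cv2.resize(im[90:290,95:435],None,fx=2.3,fy=2.3,interpolation=cv2.INTER_CUBIC); cv2.imwrite("pics/crop1.png",a)
E
```

```text
cam [0.39104058 0.00512545 1.04269125]
T [407.29512894 201.63610315] [397 191  21  22 349] [ 0.4406 -0.3171  0.131 ] [ 0.4403 -0.3177  0.131 ] scene [ 99.4 217.3]
M [208.36138614 203.54455446] [201 196  16  16 202] [0.451  0.1166 0.091 ] [0.4509 0.1169 0.091 ] scene [278.7 155.1]
L [129.00381679 211.96183206] [120 203  18  19 262] [0.4361 0.2898 0.111 ] [0.4362 0.2887 0.111 ] scene [321.9 123.9]
S [304.68794326 209.43971631] [299 203  13  14 141] [ 0.4322 -0.1022  0.071 ] [ 0.4323 -0.1015  0.071 ] scene [199.5 194.2]
mat [184.73388773 140.53846154] [173 129  25  24 481] [0.6134 0.1818 0.011 ] [345.5 202.7]
mat [217.0907173  140.67299578] [205 129  25  24 474] [0.6109 0.102  0.011 ] [322.7 216.6]
mat [249.48504274 141.0491453 ] [238 129  24  25 468] [0.6078 0.022  0.011 ] [297.4 231.7]
mat [281.794926   141.35306554] [270 130  25  24 473] [ 0.6049 -0.0579  0.011 ] [269.6 248.5]
scene mat [228.04697522 236.17128068] [     0     52    512    332 102586] [ 0.5222 -0.0985  0.011 ]
scene mat [345.31865285 203.0388601 ] [332 195  28  17 386] [0.6139 0.1807 0.011 ]
scene mat [322.35857461 216.95991091] [308 208  30  19 449] [0.6112 0.1004 0.011 ]
scene mat [297.13984674 232.151341  ] [282 222  31  21 522] [0.6083 0.0206 0.011 ]
scene mat [269.42574257 249.02640264] [254 238  32  24 606] [ 0.6058 -0.0592  0.011 ]
T [ 0.4397 -0.3079  0.1323]
L [0.4356 0.277  0.1134]
M [0.4497 0.113  0.0928]
S [ 0.4311 -0.0974  0.0729]
d1 [0.4542 0.1969 0.0156]
plate [0.6151 0.2401 0.0725]
rack [ 0.4311 -0.0013  0.0255]
teal [0.5411 0.3032 0.0927]
```

View pics/crop1.png

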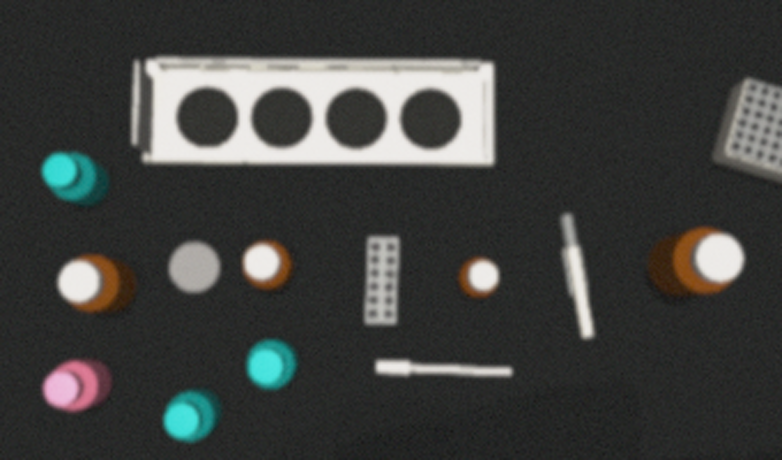

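The crop confirms four amber bottles with white caps: large (80,283), medium (262,262), small (484,276) and tallest (719,258). The pink and teal ones are excluded. The plate is at the +y end, so the order from +y is tallest, large, medium, small. I'm turning the jaws along world x and hovering over the tallest.

Request:
drive_tool([
  [[6.86, -2.58, 0.88], [0, 0, -74.9]],
  [[6.86, -2.58, 0.88], [0, 0, -74.9]],
  [[6.86, -2.58, 0.88], [0, 0, -74.9]],
  [[6.86, -2.58, 0.88], [0, 0, -74.9]],
  [[6.86, -2.58, 0.88], [0, 0, -74.9]],
  [[6.86, -2.58, 0.88], [0, 0, -74.9]],
  [[6.86, -2.58, 0.88], [0, 0, -74.9]],
  [[6.86, -2.58, 0.88], [0, 0, -74.9]],
  [[6.86, -2.58, 0.88], [0, 0, -74.9]],
  [[6.86, -2.58, 0.88], [0, 0, -74.9]],
  [[6.86, -2.58, 0.88], [0, 0, -74.9]],
  [[6.86, -2.58, 0.88], [0, 0, -74.9]],
], grip=0.8, squeeze=30)

```text
t: 1.35
position: [0.4405, -0.3174, 0.3607]
ee_rot: [-3.141, -0.0, 1.568]
wrist_force: [0.8, -0.5, -0.1]
finger_gap: 0.0682
```

```bash
cat >> h.py <<'E'
def wr(s,st):
    f=192/np.tan(np.radians(float(s["fov_y"]))/2)
    from scipy.spatial.transform import Rotation as Ro
    Rt=Ro.from_euler('xyz',st['ee_rot']).as_matrix(); M=np.array(s['mount'])
    Rc=Rt@M[:3,:3]; C=Rt@M[:3,3]+st['position']; return f,Rc,C,float(s["cx"]),float(s["cy"])
def wray(s,st,u,v,z):
    f,Rc,C,cx,cy=wr(s,st); d=Rc@np.array([(u-cx)/f,(v-cy)/f,1]); return C+d*(z-C[2])/d[2]
def caps(s,st,h):
    im=s["image"]; hsv=cv2.cvtColor(im,cv2.COLOR_BGR2HSV); w=(hsv[...,1]<60)&(hsv[...,2]>140)
    out=[]
    for c,b in blobs(w,300):
        m=b[:2]+b[2:4]/2-.5; out.append((c.round(1),b,wray(s,st,*c,h).round(4)))
    return out
E
cat > look.py <<'E'
import sys
from plant import r,vision
from h import *
st=r.sense(); s=vision.snapshot("wrist"); cv2.imwrite(f"pics/{sys.argv[1]}.png",s["image"])
print("t",st['t'],"pos",st['position'].round(4),st['ee_rot'].round(3),"F",st['wrist_force'].round(2),"gap",round(st['finger_gap'],4))
for h in sys.argv[2:]:
    for o in caps(s,st,float(h)): print(*o)
E
python3 look.py w1 .131
```

```text
t 1.35 pos [ 0.4405 -0.3174  0.3607] [-3.141 -0.     1.568] F [ 0.77 -0.52 -0.07] gap 0.0682
[249.3  51. ] [ 175   33  148   36 2780] [ 0.4359 -0.218   0.131 ]
[256.2 213.1] [ 222  178   69   70 3698] [ 0.4391 -0.3149  0.131 ]
[395.8 257.8] [ 341  209  114  107 6539] [ 0.5339 -0.3479  0.131 ]
[159.4 277.9] [143 251  34  55 619] [ 0.3715 -0.3631  0.131 ]
[330.5 305.4] [322 280  20  46 458] [ 0.492  -0.3863  0.131 ]
[497.6 334. ] [474 319  38  43 914] [ 0.6175 -0.412   0.131 ]
```

View pics/w1.png

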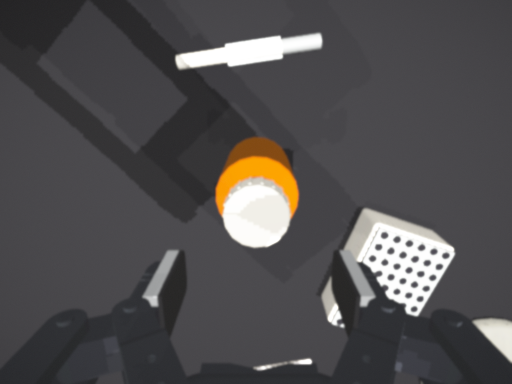

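The wrist view agrees with the top view: the cap is at (257,214), i.e. (0.439,-0.316). I'm descending and gripping the cap.

Request:
drive_tool([
  [[0, 0, 0.5], [0, 0, 0]],
  [[0, 0, 1.0], [0, 0, 0]],
  [[0, 0, 1.4], [0, 0, 0]],
  [[0, 0, 1.6], [0, 0, 0]],
  [[0, 0, 1.67], [0, 0, 0]],
  [[0, 0, 1.67], [0, 0, 0]],
  [[0, 0, 1.67], [0, 0, 0]],
])

```text
t: 2.1
position: [0.4412, -0.3174, 0.2782]
ee_rot: [3.14, 0.001, 1.571]
wrist_force: [0.3, 0.9, 0.2]
finger_gap: 0.0684
```

Request:
drive_tool([
  [[0, 0, 0], [0, 0, 0]],
  [[0, 0, 0], [0, 0, 0]],
  [[0, 0, 0], [0, 0, 0]],
  [[0, 0, 0], [0, 0, 0]],
  [[0, 0, 0], [0, 0, 0]],
  [[0, 0, 0], [0, 0, 0]],
  [[0, 0, 0], [0, 0, 0]],
  [[0, 0, 0], [0, 0, 0]],
], grip=0, squeeze=35)

```text
t: 2.9
position: [0.4411, -0.3173, 0.2782]
ee_rot: [3.141, 0.001, 1.571]
wrist_force: [-2.2, -0.4, 6.1]
finger_gap: 0.0432
```

Request:
drive_tool([
  [[0, 0, -0.2], [0, 0, 0]],
  [[0, 0, -0.5], [0, 0, 0]],
  [[0, 0, -0.9], [0, 0, 0]],
  [[0, 0, -1.4], [0, 0, 0]],
  [[0, 0, -1.9], [0, 0, 0]],
  [[0, 0, -2.3], [0, 0, 0]],
  [[0, 0, -2.5], [0, 0, 0]],
  [[0, 0, -2.5], [0, 0, 0]],
  [[0, 0, -2.5], [0, 0, 0]],
])

```text
t: 3.8
position: [0.4407, -0.3167, 0.4013]
ee_rot: [-3.141, -0.001, 1.571]
wrist_force: [-0.1, -0.4, -2.4]
finger_gap: 0.043
```

```bash
python3 look.py w2 .26
```

```text
t 3.8 pos [ 0.4407 -0.3167  0.4013] [-3.141e+00 -1.000e-03  1.571e+00] F [-0.14 -0.4  -2.44] gap 0.043
[250.5  55.8] [ 185   40  130   31 2150] [ 0.4383 -0.2259  0.26  ]
[378.  248.9] [ 328  198  106  110 6332] [ 0.4853 -0.2927  0.26  ]
[258.5 283.5] [ 207  228  104  110 9105] [ 0.4407 -0.3076  0.26  ]
[322.3 270.6] [311 245  23  52 437] [ 0.4651 -0.3019  0.26  ]
[195. 270.] [184 246  24  51 454] [ 0.4164 -0.3017  0.26  ]
[480.6 331.1] [ 430  300   82   84 3730] [ 0.5317 -0.3303  0.26  ]
[262.5 354.1] [ 201  336  111   34 2378] [ 0.4424 -0.3422  0.26  ]
[143.4 373.8] [127 361  27  23 430] [ 0.391  -0.3529  0.26  ]
```

View pics/w2.png

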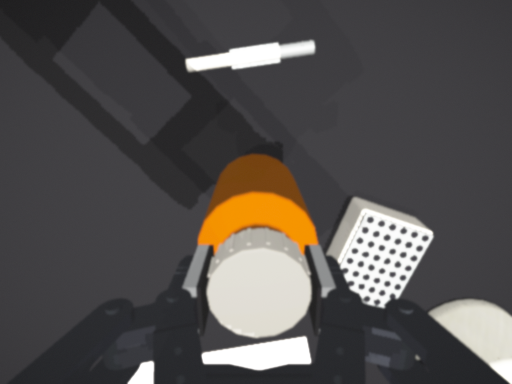

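Run:
```python
from plant import r,vision
from h import *
st=r.sense(); s=vision.snapshot("wrist")
z=.4013-.2782+.132
for v in (286,290,294,338,339): print(v,wray(s,st,259,v,z).round(4))
s=vision.snapshot("top"); cv2.imwrite("pics/t2.png",cv2.resize(s["image"][120:280,330:512],None,fx=4,fy=3.7))
hsv=cv2.cvtColor(s["image"],cv2.COLOR_BGR2HSV); o=(hsv[...,0]<25)&(hsv[...,1]>120)&(hsv[...,2]>60)
for c,b in blobs(o,30): print(c,b)
```

```text
286 [ 0.4408 -0.3117  0.2551]
290 [ 0.4408 -0.3136  0.2551]
294 [ 0.4408 -0.3155  0.2551]
338 [ 0.4408 -0.3377  0.2551]
339 [ 0.4408 -0.3382  0.2551]
[160.39456451  24.04682384] [ 126    0   72   57 3054]
[ 16.13029316 135.35114007] [   0  101   38   67 1535]
[410.78145695 201.17660044] [396 183  28  33 453]
[214.87121212 206.81818182] [202 194  20  22 132]
[140.28518519 212.99259259] [127 200  23  26 270]
[298.45121951 212.        ] [294 202  14  18  82]
```

View pics/t2.png

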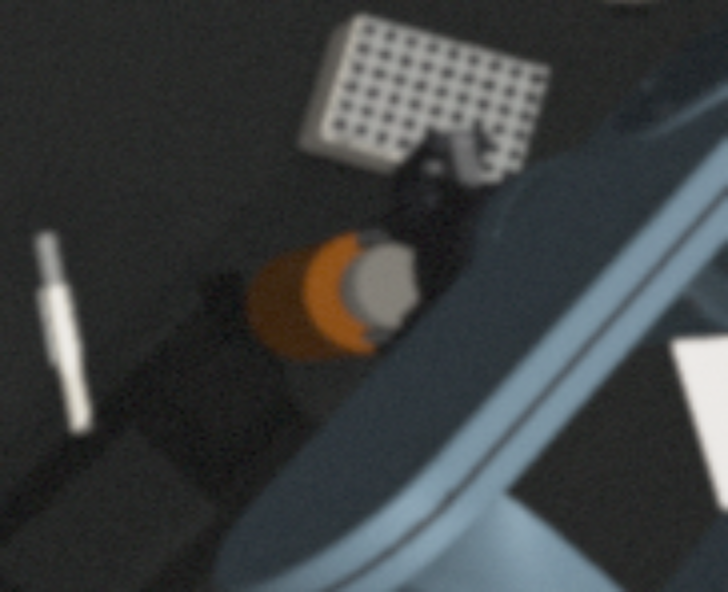

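The tallest is held upright on the tool axis. I'm carrying it to the mat beside the plate, at (0.614,0.181).

Request:
drive_tool([
  [[0.2, 0.07, 0], [0, 0, 0]],
  [[0.6, 0.21, 0], [0, 0, 0]],
  [[1.2, 0.42, 0], [0, 0, 0]],
  [[1.9, 0.66, 0], [0, 0, 0]],
  [[2.6, 0.9, 0], [0, 0, 0]],
  [[3.3, 1.15, 0], [0, 0, 0]],
  [[4.0, 1.39, 0], [0, 0, 0]],
  [[4.7, 1.63, 0], [0, 0, 0]],
  [[5.4, 1.88, 0], [0, 0, 0]],
  [[6.1, 2.12, 0], [0, 0, 0]],
  [[6.8, 2.36, 0], [0, 0, 0]],
  [[7.4, 2.57, 0], [0, 0, 0]],
])

```text
t: 5.15
position: [0.5693, 0.0557, 0.4017]
ee_rot: [-3.141, -0.001, 1.572]
wrist_force: [0.3, 0.1, -2.7]
finger_gap: 0.0428
```

Request:
drive_tool([
  [[0.6, 0.21, 0], [0, 0, 0]],
  [[1.1, 0.39, 0], [0, 0, 0]],
  [[1.6, 0.56, 0], [0, 0, 0]],
  [[2.0, 0.7, 0], [0, 0, 0]],
  [[2.3, 0.8, 0], [0, 0, 0]],
  [[2.5, 0.87, 0], [0, 0, 0]],
  [[2.56, 0.89, 0], [0, 0, 0]],
  [[2.56, 0.89, 0], [0, 0, 0]],
  [[2.56, 0.89, 0], [0, 0, 0]],
])

```text
t: 6.05
position: [0.6137, 0.1803, 0.4022]
ee_rot: [-3.141, 0.0, 1.57]
wrist_force: [-0.1, -0.3, -1.3]
finger_gap: 0.0427
```

```bash
python3 look.py w3
python3 - <<'E'
from plant import vision
import cv2
s=vision.snapshot("scene"); cv2.imwrite("pics/s3.png",cv2.resize(s["image"][60:290,180:440],None,fx=2.6,fy=2.6))
E
```

```text
t 6.05 pos [0.6137 0.1803 0.4022] [-3.141  0.     1.57 ] F [-0.09 -0.27 -1.3 ] gap 0.0427
```

View pics/s3.png

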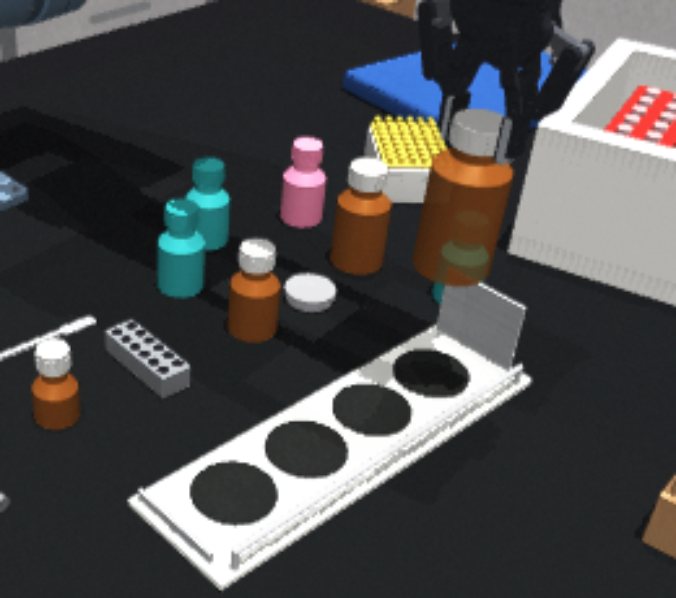

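View pics/w3.png

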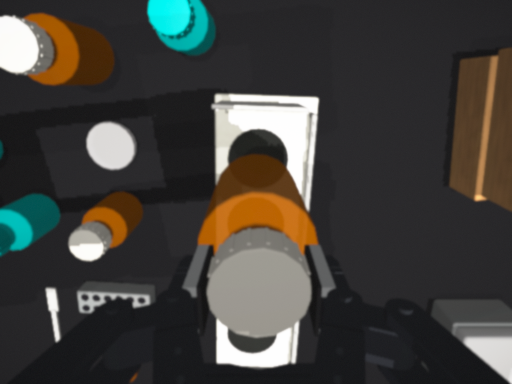

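Still held and upright. Over the mat now, I'm lowering it slowly.

Request:
drive_tool([
  [[0.01, 0, 0.3], [0, 0, 0]],
  [[0.01, 0, 0.8], [0, 0, 0]],
  [[0.01, 0, 1.3], [0, 0, 0]],
  [[0.01, 0, 1.7], [0, 0, 0]],
  [[0.01, 0, 1.95], [0, 0, 0]],
  [[0.01, 0, 2.1], [0, 0, 0]],
  [[0.01, 0, 2.16], [0, 0, 0]],
  [[0.01, 0, 2.2], [0, 0, 0]],
  [[0.01, 0, 2.22], [0, 0, 0]],
  [[0.01, 0, 2.22], [0, 0, 0]],
  [[0.01, 0, 2.22], [0, 0, 0]],
])

```text
t: 7.25
position: [0.614, 0.1816, 0.2918]
ee_rot: [3.141, -0.0, 1.571]
wrist_force: [-0.7, 0.4, -2.1]
finger_gap: 0.0427
```

Request:
drive_tool([
  [[0, 0, 0.02], [0, 0, 0]],
  [[0, 0, 0.04], [0, 0, 0]],
  [[0, 0, 0.04], [0, 0, 0]],
  [[0, 0, 0.04], [0, 0, 0]],
])

```text
t: 7.65
position: [0.6138, 0.1816, 0.2894]
ee_rot: [3.141, -0.0, 1.571]
wrist_force: [-0.2, -0.5, -1.2]
finger_gap: 0.0428
```

Request:
drive_tool([
  [[0, 0, 0.02], [0, 0, 0]],
  [[0, 0, 0.02], [0, 0, 0]],
  [[0, 0, 0.02], [0, 0, 0]],
])

```text
t: 7.95
position: [0.6138, 0.1816, 0.2893]
ee_rot: [3.141, -0.0, 1.571]
wrist_force: [-2.1, -0.2, 4.9]
finger_gap: 0.043
```

Request:
drive_tool([
  [[0, 0, 0.01], [0, 0, 0]],
  [[0, 0, 0.01], [0, 0, 0]],
  [[0, 0, 0.01], [0, 0, 0]],
])

```text
t: 8.25
position: [0.6138, 0.1817, 0.2893]
ee_rot: [3.14, -0.0, 1.571]
wrist_force: [-2.8, 0.5, 7.4]
finger_gap: 0.0431
```

Contact is made (weight transferred), so I'm opening to 0.72 and then retreating.

Request:
drive_tool([
  [[0, 0, 0], [0, 0, 0]],
  [[0, 0, 0], [0, 0, 0]],
  [[0, 0, 0], [0, 0, 0]],
  [[0, 0, 0], [0, 0, 0]],
  [[0, 0, 0], [0, 0, 0]],
  [[0, 0, 0], [0, 0, 0]],
], grip=0.75)

```text
t: 8.85
position: [0.6138, 0.1815, 0.2876]
ee_rot: [-3.141, 0.0, 1.571]
wrist_force: [-0.2, 0.7, -0.6]
finger_gap: 0.064
```

Request:
drive_tool([
  [[0, 0, -0.1], [0, 0, 0]],
  [[0, 0, -0.3], [0, 0, 0]],
  [[0, 0, -0.7], [0, 0, 0]],
  [[0, 0, -1.2], [0, 0, 0]],
  [[0, 0, -1.7], [0, 0, 0]],
  [[0, 0, -2.0], [0, 0, 0]],
  [[0, 0, -2.1], [0, 0, 0]],
  [[0, 0, -2.1], [0, 0, 0]],
])

```text
t: 9.65
position: [0.6139, 0.1816, 0.3941]
ee_rot: [3.139, -0.0, 1.571]
wrist_force: [-0.2, -0.2, -0.3]
finger_gap: 0.0638
```

```bash
python3 look.py w4
python3 - <<'E'
from plant import vision
import cv2,numpy as np
for n in("scene","top"):
  s=vision.snapshot(n); cv2.imwrite(f"pics/{n}4.png",s["image"]); np.savez(f"{n}4.npz",**s)
E
```

```text
t 9.65 pos [0.6139 0.1816 0.3941] [ 3.139 -0.     1.571] F [-0.2  -0.24 -0.3 ] gap 0.0638
```

View pics/scene4.png

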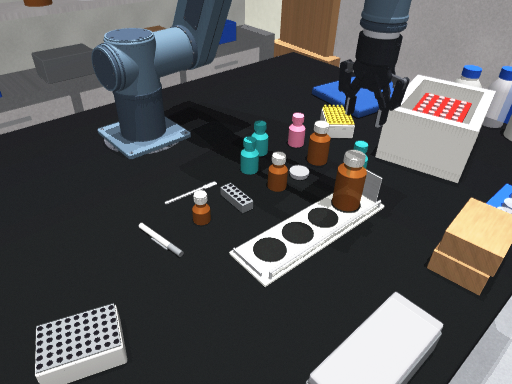

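View pics/top4.png

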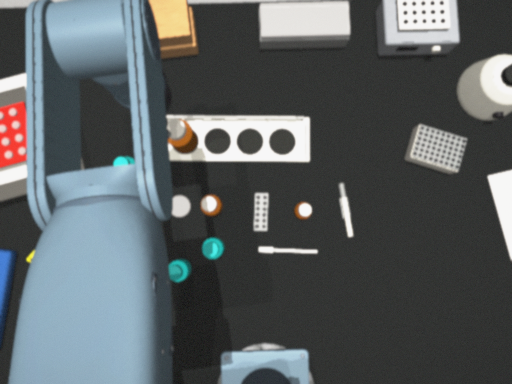

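View pics/w4.png

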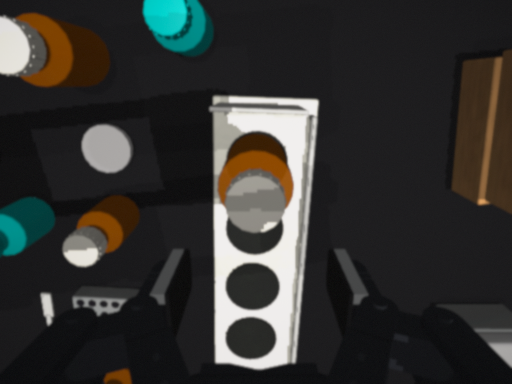

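The tallest stands centred on its mat. Next is the large bottle.

Request:
drive_tool([
  [[0.4, -0.7, 0], [0, 0, 0]],
  [[0.85, -1.4, 0], [0, 0, 0]],
  [[1.3, -2.1, 0], [0, 0, 0]],
  [[1.7, -2.8, 0.2], [0, 0, 0]],
  [[2.0, -3.3, 0.5], [0, 0, 0]],
  [[2.14, -3.56, 0.9], [0, 0, 0]],
  [[2.14, -3.56, 1.1], [0, 0, 0]],
  [[2.14, -3.56, 1.1], [0, 0, 0]],
  [[2.14, -3.56, 1.1], [0, 0, 0]],
], grip=0.7)

```text
t: 10.7
position: [0.4369, 0.2881, 0.3378]
ee_rot: [3.141, 0.0, 1.57]
wrist_force: [1.1, 0.7, 0.6]
finger_gap: 0.0599
```

```bash
python3 look.py w5 .111
```

```text
t 10.7 pos [0.4369 0.2881 0.3378] [3.141 0.    1.57 ] F [1.09 0.7  0.6 ] gap 0.0599
[165.4  14.9] [128   0  63  32 379] [0.3879 0.4049 0.111 ]
[ 97.4 180.8] [ 83 164  32  32 558] [0.3376 0.3134 0.111 ]
[262.5 233. ] [ 226  182   73  104 4665] [0.4396 0.2779 0.111 ]
[414.8 247.4] [ 376  210  127  103 3205] [0.5406 0.2672 0.111 ]
[477.9 263.1] [ 432  251   80   42 1239] [0.5849 0.2553 0.111 ]
```

View pics/w5.png

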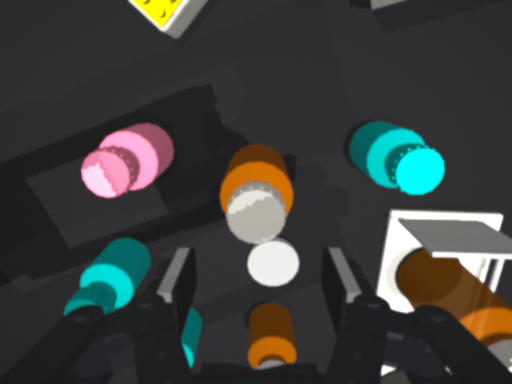

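The wrist view confirms an amber bottle with a white cap at (256,215), about (0.4355,0.289). Pink is at (105,172) and teal at (418,168), and both stay clear of the fingers.

Request:
drive_tool([
  [[0.02, -0.02, 0.5], [0, 0, 0]],
  [[0.02, -0.02, 1.0], [0, 0, 0]],
  [[0.02, -0.02, 1.3], [0, 0, 0]],
  [[0.02, -0.02, 1.5], [0, 0, 0]],
  [[0.02, -0.02, 1.57], [0, 0, 0]],
  [[0.02, -0.02, 1.57], [0, 0, 0]],
  [[0.02, -0.02, 1.57], [0, 0, 0]],
])

```text
t: 11.45
position: [0.4354, 0.2896, 0.2601]
ee_rot: [3.14, -0.001, 1.571]
wrist_force: [-0.1, -0.0, 0.1]
finger_gap: 0.0597
```

Request:
drive_tool([
  [[0, 0, 0], [0, 0, 0]],
  [[0, 0, 0], [0, 0, 0]],
  [[0, 0, 0], [0, 0, 0]],
  [[0, 0, 0], [0, 0, 0]],
  [[0, 0, 0], [0, 0, 0]],
  [[0, 0, 0], [0, 0, 0]],
  [[0, 0, 0], [0, 0, 0]],
  [[0, 0, 0], [0, 0, 0]],
], grip=0, squeeze=30)

```text
t: 12.25
position: [0.435, 0.2897, 0.2601]
ee_rot: [3.14, -0.001, 1.571]
wrist_force: [-2.1, 0.1, 6.6]
finger_gap: 0.0373
```

Request:
drive_tool([
  [[0, 0, -0.2], [0, 0, 0]],
  [[0, 0, -0.5], [0, 0, 0]],
  [[0, 0, -0.9], [0, 0, 0]],
  [[0, 0, -1.4], [0, 0, 0]],
  [[0, 0, -1.9], [0, 0, 0]],
  [[0, 0, -2.4], [0, 0, 0]],
  [[0, 0, -2.8], [0, 0, 0]],
  [[0, 0, -3.0], [0, 0, 0]],
  [[0, 0, -3.0], [0, 0, 0]],
  [[0, 0, -3.0], [0, 0, 0]],
])

```text
t: 13.25
position: [0.4345, 0.2894, 0.4084]
ee_rot: [-3.14, 0.0, 1.571]
wrist_force: [-0.9, -0.5, -2.6]
finger_gap: 0.0371
```

```bash
python3 look.py w6 .262
```

```text
t 13.25 pos [0.4345 0.2894 0.4084] [-3.14   0.     1.571] F [-0.89 -0.46 -2.64] gap 0.0371
[190.7  21.7] [140   0  84  45 408] [0.4132 0.3903 0.262 ]
[385.4 234.4] [ 354  189  110  116 2930] [0.4832 0.3168 0.262 ]
[443.8 229.7] [ 399  217   85   41 1247] [0.5053 0.3188 0.262 ]
[260.1 293.8] [ 215  247   88  100 5932] [0.4351 0.2899 0.262 ]
[464.  314.4] [ 435  290   57   48 1968] [0.5207 0.2798 0.262 ]
[255.4 361.2] [225 356  65  13 368] [0.433  0.2547 0.262 ]
```

View pics/w6.png

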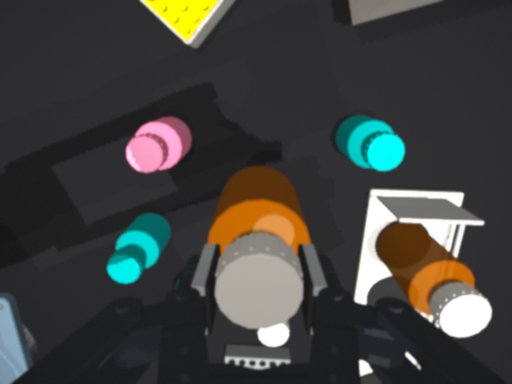

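Held upright. I'm carrying it to the second mat on a path curved away from the tallest.

Request:
drive_tool([
  [[-0.3, 0, 0], [0, 0, 0]],
  [[-0.8, 0, 0], [0, 0, 0]],
  [[-1.4, 0.1, 0], [0, 0, 0]],
  [[-2.1, 0.3, 0], [0, 0, 0]],
  [[-2.7, 0.6, 0], [0, 0, 0]],
  [[-3.2, 1.1, 0], [0, 0, 0]],
  [[-3.6, 1.7, 0], [0, 0, 0]],
  [[-3.78, 2.3, 0], [0, 0, 0]],
  [[-3.78, 2.9, 0], [0, 0, 0]],
  [[-3.78, 3.3, 0], [0, 0, 0]],
  [[-3.78, 3.48, 0], [0, 0, 0]],
  [[-3.78, 3.53, 0], [0, 0, 0]],
])

```text
t: 14.5
position: [0.6116, 0.0998, 0.4079]
ee_rot: [-3.139, 0.0, 1.57]
wrist_force: [0.3, -0.5, -0.9]
finger_gap: 0.0369
```

Request:
drive_tool([
  [[0, 0, 0], [0, 0, 0]],
  [[0, 0, 0], [0, 0, 0]],
  [[0, 0, 0], [0, 0, 0]],
])

```text
t: 14.8
position: [0.6105, 0.1007, 0.4096]
ee_rot: [3.142, 0.0, 1.572]
wrist_force: [0.8, 0.5, -1.6]
finger_gap: 0.0371
```

```bash
python3 look.py w7
```

```text
t 14.8 pos [0.6105 0.1007 0.4096] [3.142 0.    1.572] F [ 0.85  0.52 -1.61] gap 0.0371
```

View pics/w7.png

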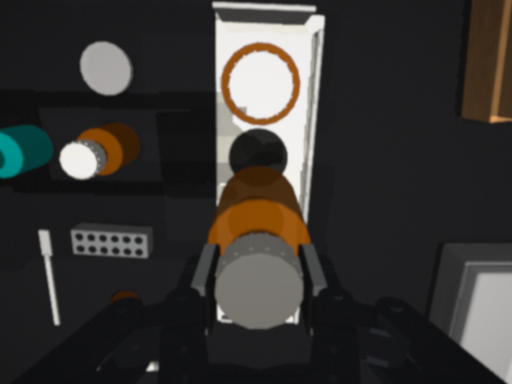

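Request:
drive_tool([
  [[0, 0, 0.4], [0, 0, 0]],
  [[0, 0, 0.9], [0, 0, 0]],
  [[0, 0, 1.5], [0, 0, 0]],
  [[0, 0, 2.0], [0, 0, 0]],
  [[0, 0, 2.35], [0, 0, 0]],
  [[0, 0, 2.55], [0, 0, 0]],
  [[0, 0, 2.65], [0, 0, 0]],
  [[0, 0, 2.7], [0, 0, 0]],
  [[0, 0, 2.72], [0, 0, 0]],
  [[0, 0, 2.72], [0, 0, 0]],
  [[0, 0, 2.72], [0, 0, 0]],
])

```text
t: 15.95
position: [0.6116, 0.1006, 0.2741]
ee_rot: [3.14, -0.0, 1.571]
wrist_force: [-0.4, -0.1, -0.9]
finger_gap: 0.0369
```

Request:
drive_tool([
  [[0, 0, 0.02], [0, 0, 0]],
  [[0, 0, 0.04], [0, 0, 0]],
  [[0, 0, 0.04], [0, 0, 0]],
  [[0, 0, 0.04], [0, 0, 0]],
])

```text
t: 16.35
position: [0.6114, 0.1005, 0.2713]
ee_rot: [3.141, -0.0, 1.571]
wrist_force: [-0.2, -0.2, -0.6]
finger_gap: 0.037
```

Request:
drive_tool([
  [[0, 0, 0.02], [0, 0, 0]],
  [[0, 0, 0.02], [0, 0, 0]],
  [[0, 0, 0.02], [0, 0, 0]],
])

```text
t: 16.65
position: [0.6114, 0.1005, 0.2712]
ee_rot: [3.141, 0.0, 1.571]
wrist_force: [-1.9, -0.5, 5.4]
finger_gap: 0.0368
```

Request:
drive_tool([
  [[0, 0, 0.01], [0, 0, 0]],
  [[0, 0, 0.01], [0, 0, 0]],
  [[0, 0, 0.01], [0, 0, 0]],
])

```text
t: 16.95
position: [0.6113, 0.1006, 0.2712]
ee_rot: [3.141, 0.0, 1.571]
wrist_force: [-2.7, -0.2, 8.1]
finger_gap: 0.037
```

Contact. I'm releasing, lifting and moving on to the medium bottle.

Request:
drive_tool([
  [[0, 0, 0], [0, 0, 0]],
  [[0, 0, 0], [0, 0, 0]],
  [[0, 0, 0], [0, 0, 0]],
  [[0, 0, 0], [0, 0, 0]],
  [[0, 0, 0], [0, 0, 0]],
  [[0, 0, 0], [0, 0, 0]],
], grip=0.68)

```text
t: 17.55
position: [0.6113, 0.1005, 0.2696]
ee_rot: [-3.141, 0.0, 1.571]
wrist_force: [0.6, -0.4, -0.0]
finger_gap: 0.0581
```

Request:
drive_tool([
  [[0, 0, -0.1], [0, 0, 0]],
  [[0, 0, -0.3], [0, 0, 0]],
  [[0, 0, -0.7], [0, 0, 0]],
  [[0, 0, -1.1], [0, 0, 0]],
  [[0, 0, -1.3], [0, 0, 0]],
  [[0, -0.5, -1.4], [0, 0, 0]],
  [[0.1, -1.2, -1.4], [0, 0, 0]],
  [[0.2, -1.9, -1.4], [0, 0, 0]],
  [[0.3, -2.6, -1.3], [0, 0, 0]],
  [[0.33, -3.1, -1.1], [0, 0, 0]],
  [[0.33, -3.21, -0.9], [0, 0, 0]],
  [[0.33, -3.21, -0.9], [0, 0, 0]],
])

```text
t: 18.75
position: [0.45, 0.117, 0.314]
ee_rot: [-3.14, 0.0, 1.571]
wrist_force: [-0.1, 0.3, 0.8]
finger_gap: 0.058
```

Request:
drive_tool([
  [[0, 0, 0], [0, 0, 0]],
  [[0, 0, 0], [0, 0, 0]],
], grip=0.6)

```text
t: 18.95
position: [0.4523, 0.1168, 0.3152]
ee_rot: [3.14, 0.0, 1.571]
wrist_force: [-0.2, -0.2, -0.6]
finger_gap: 0.0511
```

```bash
python3 look.py w8 .091
python3 - <<'E'
from plant import vision
import cv2,numpy as np
for n in("scene","top"):
  s=vision.snapshot(n); cv2.imwrite(f"pics/{n}8.png",s["image"])
E
```

```text
t 18.95 pos [0.4523 0.1168 0.3152] [3.14  0.    1.571] F [-0.2  -0.16 -0.62] gap 0.0511
[427.9 134. ] [  366    10   146   300 12335] [0.5516 0.1711 0.091 ]
[256.6  84.8] [ 225   51   65   68 3445] [0.4518 0.1984 0.091 ]
[458.5 297.7] [ 430  260   52   75 1718] [0.5912 0.0583 0.091 ]
[482.9 308.9] [472 276  23  68 347] [0.6101 0.049  0.091 ]
[383. 375.] [372 363  28  21 406] [ 0.5471 -0.0108  0.091 ]
```

View pics/w8.png

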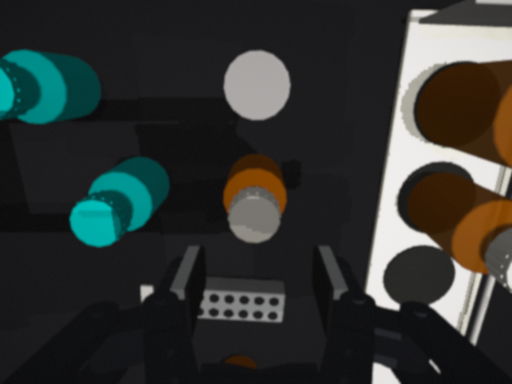

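View pics/scene8.png

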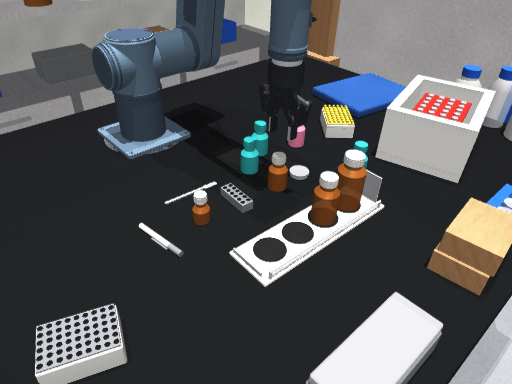

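Run:
```python
from plant import r,vision
from h import *
st=r.sense(); s=vision.snapshot("wrist")
for v in (213,217,243): print(v,wray(s,st,255,v,.092).round(4))
im=s["image"][140:280,190:320]; cv2.imwrite("pics/w8c.png",cv2.resize(im,None,fx=4,fy=4))
```

```text
213 [0.4498 0.1222 0.092 ]
217 [0.4498 0.1195 0.092 ]
243 [0.4497 0.1014 0.092 ]
```

View pics/w8c.png

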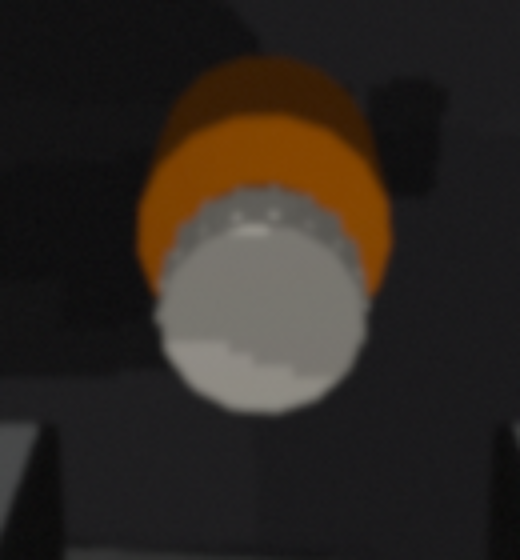

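It's the amber medium bottle, cap face at (255,219), about (0.450,0.118). Grasping it.

Request:
drive_tool([
  [[0.02, -0.03, 0.5], [0, 0, 0]],
  [[0.02, -0.03, 1.0], [0, 0, 0]],
  [[0.02, -0.03, 1.3], [0, 0, 0]],
  [[0.02, -0.03, 1.45], [0, 0, 0]],
  [[0.02, -0.03, 1.52], [0, 0, 0]],
  [[0.02, -0.03, 1.52], [0, 0, 0]],
  [[0.02, -0.03, 1.52], [0, 0, 0]],
])

```text
t: 19.85
position: [0.4498, 0.118, 0.2394]
ee_rot: [3.14, -0.0, 1.571]
wrist_force: [-0.0, -0.4, -0.2]
finger_gap: 0.0515
```

Request:
drive_tool([
  [[0, 0, 0], [0, 0, 0]],
  [[0, 0, 0], [0, 0, 0]],
  [[0, 0, 0], [0, 0, 0]],
  [[0, 0, 0], [0, 0, 0]],
  [[0, 0, 0], [0, 0, 0]],
  [[0, 0, 0], [0, 0, 0]],
  [[0, 0, 0], [0, 0, 0]],
  [[0, 0, 0], [0, 0, 0]],
], grip=0, squeeze=25)

```text
t: 20.65
position: [0.4497, 0.118, 0.2395]
ee_rot: [3.14, -0.0, 1.571]
wrist_force: [-1.8, 0.1, 7.0]
finger_gap: 0.032
```

Request:
drive_tool([
  [[0, 0, -0.2], [0, 0, 0]],
  [[0, 0, -0.5], [0, 0, 0]],
  [[0, 0, -0.9], [0, 0, 0]],
  [[0, 0, -1.4], [0, 0, 0]],
  [[0, 0, -1.9], [0, 0, 0]],
  [[0, 0, -2.4], [0, 0, 0]],
  [[0, 0, -2.8], [0, 0, 0]],
  [[0, 0, -3.0], [0, 0, 0]],
  [[0, 0, -3.0], [0, 0, 0]],
  [[0, 0, -3.0], [0, 0, 0]],
])

```text
t: 21.65
position: [0.449, 0.118, 0.388]
ee_rot: [-3.141, 0.0, 1.571]
wrist_force: [-0.6, -0.1, -1.7]
finger_gap: 0.032
```

```bash
python3 look.py w9 .242
```

```text
t 21.65 pos [0.449 0.118 0.388] [-3.141  0.     1.571] F [-0.62 -0.1  -1.69] gap 0.032
[465.9  25.1] [422  21  90   9 483] [0.514  0.2179 0.242 ]
[413.  174.4] [  345    27   150   300 14075] [0.5046 0.1694 0.242 ]
[261.3  85.7] [ 236   60   51   53 2118] [0.4499 0.1998 0.242 ]
[498.3 117.3] [ 480   81   32   68 1635] [0.5307 0.1896 0.242 ]
[169.8 271.2] [165 251  10  49 351] [0.4135 0.1295 0.242 ]
```

View pics/w9.png

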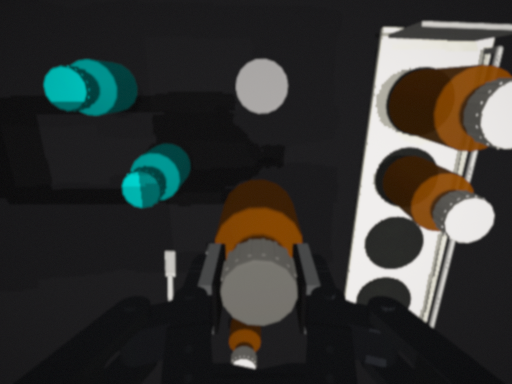

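Held. I'm carrying it to the third mat, (0.608,0.021).

Request:
drive_tool([
  [[-0.2, 0.2, 0], [0, 0, 0]],
  [[-0.5, 0.5, 0], [0, 0, 0]],
  [[-0.9, 1.0, 0], [0, 0, 0]],
  [[-1.3, 1.6, 0], [0, 0, 0]],
  [[-1.6, 2.2, 0], [0, 0, 0]],
  [[-1.8, 2.7, 0], [0, 0, 0]],
  [[-1.9, 3.05, 0], [0, 0, 0]],
  [[-1.93, 3.18, 0], [0, 0, 0]],
  [[-1.93, 3.18, 0], [0, 0, 0]],
  [[-1.93, 3.18, 0], [0, 0, 0]],
  [[-1.93, 3.18, 0], [0, 0, 0]],
])

```text
t: 22.8
position: [0.6076, 0.0219, 0.3887]
ee_rot: [-3.141, -0.0, 1.572]
wrist_force: [0.6, 0.2, -0.3]
finger_gap: 0.032
```

```bash
python3 look.py w10
```

```text
t 22.8 pos [0.6076 0.0219 0.3887] [-3.141 -0.     1.572] F [ 0.6   0.2  -0.31] gap 0.032
```

View pics/w10.png

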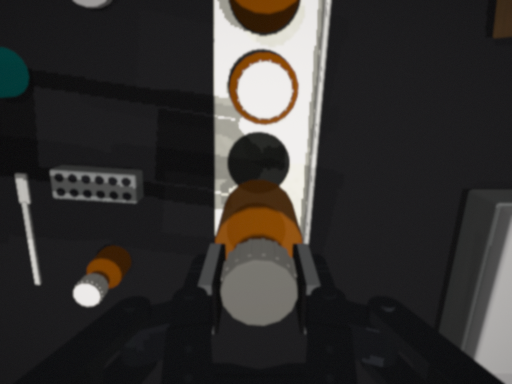

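Request:
drive_tool([
  [[0, 0, 0.4], [0, 0, 0]],
  [[0, 0, 0.9], [0, 0, 0]],
  [[0, 0, 1.5], [0, 0, 0]],
  [[0, 0, 2.0], [0, 0, 0]],
  [[0, 0, 2.35], [0, 0, 0]],
  [[0, 0, 2.55], [0, 0, 0]],
  [[0, 0, 2.64], [0, 0, 0]],
  [[0, 0, 2.69], [0, 0, 0]],
  [[0, 0, 2.71], [0, 0, 0]],
  [[0, 0, 2.71], [0, 0, 0]],
  [[0, 0, 2.71], [0, 0, 0]],
])

```text
t: 23.95
position: [0.6086, 0.0215, 0.254]
ee_rot: [3.14, 0.0, 1.571]
wrist_force: [-0.2, -0.2, -1.2]
finger_gap: 0.0322
```

Request:
drive_tool([
  [[0, 0, 0.02], [0, 0, 0]],
  [[0, 0, 0.04], [0, 0, 0]],
  [[0, 0, 0.04], [0, 0, 0]],
  [[0, 0, 0.04], [0, 0, 0]],
])

```text
t: 24.35
position: [0.6083, 0.0215, 0.2512]
ee_rot: [-3.141, -0.0, 1.571]
wrist_force: [0.8, 0.3, -1.0]
finger_gap: 0.0319
```

Request:
drive_tool([
  [[0, 0, 0.02], [0, 0, 0]],
  [[0, 0, 0.02], [0, 0, 0]],
  [[0, 0, 0.02], [0, 0, 0]],
])

```text
t: 24.65
position: [0.6084, 0.0215, 0.2506]
ee_rot: [3.141, 0.0, 1.571]
wrist_force: [-0.8, 0.1, 3.0]
finger_gap: 0.0319
```

Request:
drive_tool([
  [[0, 0, 0.01], [0, 0, 0]],
  [[0, 0, 0.01], [0, 0, 0]],
])

```text
t: 24.85
position: [0.6084, 0.0215, 0.2506]
ee_rot: [3.141, 0.0, 1.571]
wrist_force: [-2.2, -0.2, 6.4]
finger_gap: 0.0324
```

Request:
drive_tool([
  [[0, 0, 0], [0, 0, 0]],
  [[0, 0, 0], [0, 0, 0]],
  [[0, 0, 0], [0, 0, 0]],
  [[0, 0, 0], [0, 0, 0]],
  [[0, 0, 0], [0, 0, 0]],
  [[0, 0, 0], [0, 0, 0]],
], grip=0.6)

```text
t: 25.45
position: [0.6083, 0.0215, 0.2496]
ee_rot: [-3.141, -0.0, 1.571]
wrist_force: [0.8, -0.2, -0.4]
finger_gap: 0.0511
```

Request:
drive_tool([
  [[0, 0, -0.1], [0, 0, 0]],
  [[0, 0, -0.3], [0, 0, 0]],
  [[0, 0, -0.7], [0, 0, 0]],
  [[0, 0, -1.1], [0, 0, 0]],
  [[-0.1, -0.2, -1.3], [0, 0, 0]],
  [[-0.5, -0.7, -1.4], [0, 0, 0]],
  [[-1.0, -1.4, -1.4], [0, 0, 0]],
  [[-1.5, -2.1, -1.4], [0, 0, 0]],
  [[-2.0, -2.8, -1.3], [0, 0, 0]],
  [[-2.35, -3.35, -1.1], [0, 0, 0]],
  [[-2.47, -3.53, -1.0], [0, 0, 0]],
  [[-2.47, -3.53, -1.0], [0, 0, 0]],
])

```text
t: 26.65
position: [0.4305, -0.1024, 0.2995]
ee_rot: [-3.141, -0.001, 1.569]
wrist_force: [-0.0, -1.0, -0.0]
finger_gap: 0.0509
```

Request:
drive_tool([
  [[0, 0, 0], [0, 0, 0]],
  [[0, 0, 0], [0, 0, 0]],
], grip=0.55)

```text
t: 26.85
position: [0.433, -0.1017, 0.3002]
ee_rot: [3.14, 0.0, 1.572]
wrist_force: [-0.2, 0.1, 0.3]
finger_gap: 0.0464
```

```bash
python3 look.py w11 .071
python3 - <<'E'
from plant import vision
import cv2,numpy as np
from h import *
im=cv2.imread("pics/w11.png")[140:280,190:320]; cv2.imwrite("pics/w11c.png",cv2.resize(im,None,fx=4,fy=4))
for n in("scene",):
  s=vision.snapshot(n); cv2.imwrite(f"pics/{n}11.png",s["image"])
E
```

```text
t 26.85 pos [ 0.433  -0.1017  0.3002] [3.14  0.    1.572] F [-0.15  0.11  0.28] gap 0.0464
[451.7 130.8] [  400     0   112   216 10243] [ 0.5487 -0.0462  0.071 ]
[254.2  52.8] [ 192   26  130   55 3419] [ 0.431  -0.0034  0.071 ]
[134.8  55.5] [127  43  16  27 364] [ 0.3648 -0.0048  0.071 ]
[136.9 124.7] [133  95   9  63 401] [ 0.3615 -0.0427  0.071 ]
[249.6 296.6] [206 288 102  19 967] [ 0.4272 -0.1627  0.071 ]
```

View pics/w11c.png

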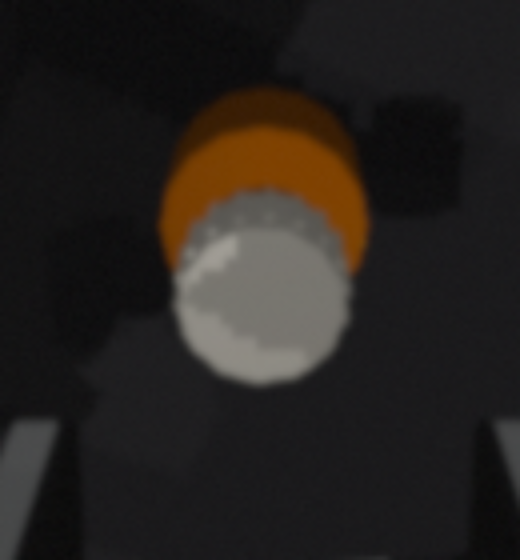

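View pics/scene11.png

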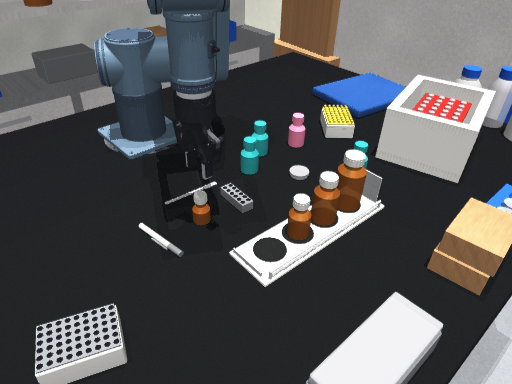

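Run:
```python
from plant import r,vision
from h import *
st=r.sense(); s=vision.snapshot("wrist"); print(st['position'])
for v in (216,236): print(v,wray(s,st,255.5,v,.072).round(4))
```

```text
[ 0.43285497 -0.10157178  0.29999596]
216 [ 0.4312 -0.1004  0.072 ]
236 [ 0.4312 -0.1146  0.072 ]
```

Request:
drive_tool([
  [[0.02, -0.03, 0.5], [0, 0, 0]],
  [[0.02, -0.03, 1.0], [0, 0, 0]],
  [[0.02, -0.03, 1.35], [0, 0, 0]],
  [[0.02, -0.03, 1.55], [0, 0, 0]],
  [[0.02, -0.03, 1.62], [0, 0, 0]],
  [[0.02, -0.03, 1.62], [0, 0, 0]],
  [[0.02, -0.03, 1.62], [0, 0, 0]],
])

```text
t: 27.7
position: [0.4309, -0.1011, 0.2194]
ee_rot: [3.14, 0.001, 1.571]
wrist_force: [0.5, -0.0, 0.8]
finger_gap: 0.0471
```

Request:
drive_tool([
  [[0, 0, 0], [0, 0, 0]],
  [[0, 0, 0], [0, 0, 0]],
  [[0, 0, 0], [0, 0, 0]],
  [[0, 0, 0], [0, 0, 0]],
  [[0, 0, 0], [0, 0, 0]],
  [[0, 0, 0], [0, 0, 0]],
  [[0, 0, 0], [0, 0, 0]],
  [[0, 0, 0], [0, 0, 0]],
], grip=0, squeeze=25)

```text
t: 28.5
position: [0.4308, -0.1012, 0.2195]
ee_rot: [3.14, 0.001, 1.571]
wrist_force: [-1.4, 0.5, 6.6]
finger_gap: 0.0271
```

Request:
drive_tool([
  [[0, 0, -0.2], [0, 0, 0]],
  [[0, 0, -0.5], [0, 0, 0]],
  [[0, 0, -0.9], [0, 0, 0]],
  [[0, 0, -1.4], [0, 0, 0]],
  [[0, 0, -1.9], [0, 0, 0]],
  [[0, 0, -2.4], [0, 0, 0]],
  [[0, 0, -2.6], [0, 0, 0]],
  [[0, 0, -2.6], [0, 0, 0]],
  [[0, 0, -2.6], [0, 0, 0]],
])

```text
t: 29.4
position: [0.43, -0.1008, 0.348]
ee_rot: [-3.141, -0.0, 1.571]
wrist_force: [-0.5, 1.3, -1.2]
finger_gap: 0.0272
```

```bash
python3 look.py w12
```

```text
t 29.4 pos [ 0.43   -0.1008  0.348 ] [-3.141 -0.     1.571] F [-0.54  1.25 -1.17] gap 0.0272
```

View pics/w12.png

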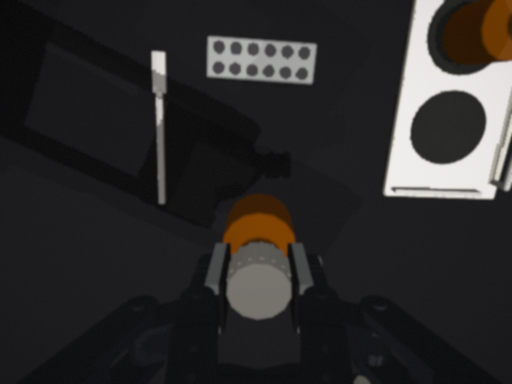

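Held. I'm moving it to the fourth mat and lowering it.

Request:
drive_tool([
  [[0.05, 0.2, 0], [0, 0, 0]],
  [[0.15, 0.6, 0], [0, 0, 0]],
  [[0.3, 1.2, 0], [0, 0, 0]],
  [[0.45, 1.8, 0], [0, 0, 0]],
  [[0.6, 2.4, 0], [0, 0, 0]],
  [[0.72, 2.9, 0], [0, 0, 0]],
  [[0.82, 3.3, 0], [0, 0, 0]],
  [[0.85, 3.48, 0], [0, 0, 0]],
  [[0.85, 3.48, 0], [0, 0, 0]],
  [[0.85, 3.48, 0], [0, 0, 0]],
])

```text
t: 30.45
position: [0.6039, -0.0584, 0.3478]
ee_rot: [-3.139, -0.0, 1.571]
wrist_force: [1.2, 0.6, -0.4]
finger_gap: 0.0272
```

Request:
drive_tool([
  [[0, 0, 0.3], [0, 0, 0]],
  [[0, 0, 0.8], [0, 0, 0]],
  [[0, 0, 1.3], [0, 0, 0]],
  [[0, 0, 1.75], [0, 0, 0]],
  [[0, 0, 2.0], [0, 0, 0]],
  [[0, 0, 2.15], [0, 0, 0]],
  [[0, 0, 2.22], [0, 0, 0]],
  [[0, 0, 2.26], [0, 0, 0]],
  [[0, 0, 2.28], [0, 0, 0]],
  [[0, 0, 2.28], [0, 0, 0]],
  [[0, 0, 2.28], [0, 0, 0]],
])

```text
t: 31.55
position: [0.6046, -0.0585, 0.2353]
ee_rot: [3.141, 0.0, 1.571]
wrist_force: [-1.1, -0.3, -0.5]
finger_gap: 0.0267
```

Request:
drive_tool([
  [[0, 0, 0.02], [0, 0, 0]],
  [[0, 0, 0.04], [0, 0, 0]],
  [[0, 0, 0.04], [0, 0, 0]],
  [[0, 0, 0.04], [0, 0, 0]],
])

```text
t: 31.95
position: [0.6043, -0.0585, 0.2326]
ee_rot: [-3.141, -0.0, 1.571]
wrist_force: [0.6, -0.4, -0.0]
finger_gap: 0.0272
```

Request:
drive_tool([
  [[0, 0.01, 0.02], [0, 0, 0]],
  [[0, 0.01, 0.04], [0, 0, 0]],
  [[0, 0.01, 0.04], [0, 0, 0]],
  [[0, 0.01, 0.04], [0, 0, 0]],
])

```text
t: 32.35
position: [0.6048, -0.0584, 0.2306]
ee_rot: [-3.141, -0.0, 1.571]
wrist_force: [0.8, -0.5, -0.6]
finger_gap: 0.0269
```

Request:
drive_tool([
  [[0, 0, 0.01], [0, 0, 0]],
  [[0, 0, 0.02], [0, 0, 0]],
  [[0, 0, 0.02], [0, 0, 0]],
])

```text
t: 32.65
position: [0.6049, -0.0584, 0.2305]
ee_rot: [3.141, 0.0, 1.571]
wrist_force: [-1.9, 0.1, 6.0]
finger_gap: 0.0272
```

Contact. I'm releasing, rising and backing clear of the top view.

Request:
drive_tool([
  [[0, 0, 0], [0, 0, 0]],
  [[0, 0, 0], [0, 0, 0]],
  [[0, 0, 0], [0, 0, 0]],
  [[0, 0, 0], [0, 0, 0]],
  [[0, 0, 0], [0, 0, 0]],
  [[0, 0, 0], [0, 0, 0]],
], grip=0.6)

```text
t: 33.25
position: [0.6049, -0.0585, 0.2296]
ee_rot: [-3.142, -0.0, 1.571]
wrist_force: [0.0, -0.7, 0.8]
finger_gap: 0.0517
```

Request:
drive_tool([
  [[0, 0, -0.1], [0, 0, 0]],
  [[0, 0, -0.3], [0, 0, 0]],
  [[0, 0, -0.7], [0, 0, 0]],
  [[0, 0, -1.2], [0, 0, 0]],
  [[0, 0, -1.8], [0, 0, 0]],
  [[-0.3, -0.6, -2.3], [0, 0, 0]],
  [[-0.8, -1.3, -2.6], [0, 0, 0]],
  [[-1.4, -2.0, -2.8], [0, 0, 0]],
  [[-2.0, -2.7, -3.0], [0, 0, 0]],
  [[-2.6, -3.4, -3.0], [0, 0, 0]],
  [[-3.1, -3.9, -3.0], [0, 0, 0]],
  [[-3.4, -4.1, -3.0], [0, 0, 0]],
])

```text
t: 34.45
position: [0.3978, -0.2297, 0.381]
ee_rot: [3.141, 0.002, 1.569]
wrist_force: [1.2, 0.8, 0.3]
finger_gap: 0.0513
```

Request:
drive_tool([
  [[-0.5, 0, 0], [0, 0, 0]],
  [[-1.0, 0, 0], [0, 0, 0]],
  [[-1.3, 0, 0], [0, 0, 0]],
  [[-1.3, 0, 0], [0, 0, 0]],
  [[-1.3, 0, 0], [0, 0, 0]],
])

```text
t: 34.95
position: [0.3999, -0.293, 0.3798]
ee_rot: [-3.141, -0.001, 1.571]
wrist_force: [-0.7, -0.4, 0.1]
finger_gap: 0.0513
```

Run:
```python
from plant import r,vision
from h import *
im={}
for n in("scene","top"):
  s=vision.snapshot(n); im[n]=s; cv2.imwrite(f"pics/{n}13.png",s["image"])
cv2.imwrite("pics/top13c.png",cv2.resize(s["image"][90:290,95:435],None,fx=2.3,fy=2.3,interpolation=cv2.INTER_CUBIC))
cv2.imwrite("pics/scene13c.png",cv2.resize(im["scene"]["image"][110:290,210:420],None,fx=3.3,fy=3.3,interpolation=cv2.INTER_CUBIC))
hsv=cv2.cvtColor(s["image"],cv2.COLOR_BGR2HSV); sg=cv2.cvtColor(im["scene"]["image"],cv2.COLOR_BGR2HSV)
M=[(.6137,.1813),(.6110,.1012),(.6080,.0213),(.6053,-.0586)]
for (k,h),m in zip(H.items(),M):
    print(k,"expected top px",np.round(proj(s,(*m,h+.011)),1),"scene px",np.round(proj(im['scene'],(*m,h+.011)),1))
print(r.sense()['t'])
```

```text
T expected top px [174.3 127.7] scene px [355.3 154.6]
L expected top px [212.5 130.1] scene px [329.4 175.4]
M expected top px [248.9 132.5] scene px [301.4 197.6]
S expected top px [283.8 134.7] scene px [271.3 221.8]
35.05
```

View pics/top13c.png

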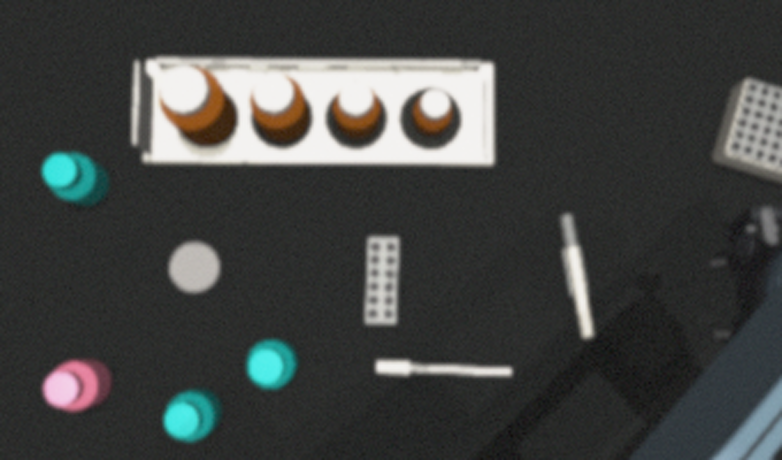

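View pics/scene13c.png

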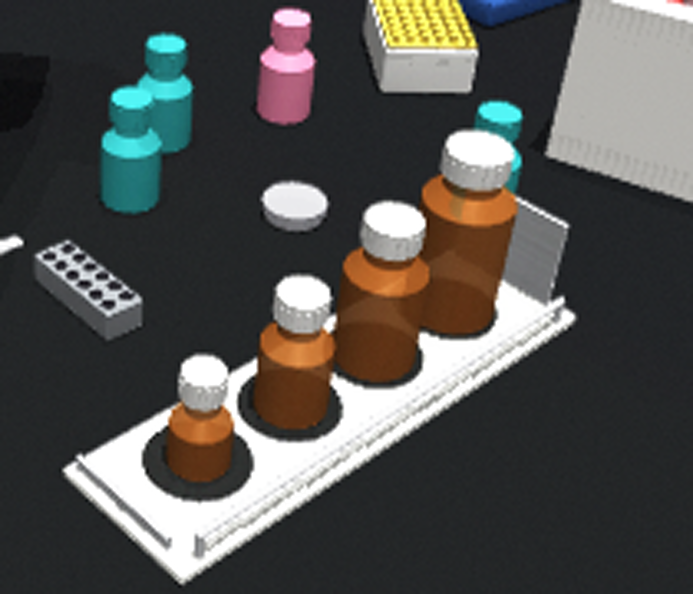

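All four stand in order and are centred within about 1 px (2–3 mm) of the expected cap positions: T (175,129), L (213,131), M (250,133), S (284,135). The gripper is clear. Handing in.

```bash
python3 -c "
from plant import r,order
print(order.hand_in(), r.sense()['t'])"
```

```text
the job is handed in; nothing more can be done
the job is handed in; nothing more can be done
```

The four amber bottles are on the tray, one per mat. The tallest is next to the end plate, followed by the large, the medium and then the small one. I picked each up by its cap, lowered it until the wrist force showed contact, and only then released it. I handed in at about 35 s of the 101 s allowed.

- **Final check:** the last top and scene views show all four upright and in order. The gripper is well clear, and nothing else looks moved.
- **Centring:** the caps in the top view lie about 1–2 px from where centred bottles should appear, roughly 2–4 mm. I judged that by eye, and it is close to the 2 mm camera calibration error. The measured release positions were within about 1 mm of the mat centres.
- **Force:** the wrist force readings never went above about 9 N.
- **Failed or conflicting checks:** none failed. The only disagreement is the small offset in the top view.

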